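Tip the cap nuts out of the spares organiser

TASK

Lift the white spares organiser by its orange grip and tip it toward one corner, over the square steel basin, so that both brass cap nuts slide out through their own open corner into the basin. The other spares must stay in their own compartments. Then set the organiser back down level on the bench, clear of the basin, and let go.

Things in the scene. Friction and masses are not known exactly. Their poses are not given: they have to be found in the camera images.
- organiser_grip (a point): orange upright grip in the middle of the organiser: a block 40 mm (along its x) by 20 mm (along its y; grasp across these 20 mm), its top 88 mm above the organiser's underside. The point is on its axis, 70 mm above the underside, so 70 mm above the bench; axes are the organiser's, z up
- organiser: loose white square tray 164 x 164 mm, sides along x and y, 0.4 to 0.6 kg filled; origin: centre of its underside. Floor 4 mm thick, walls and dividers 4 mm, 34 mm high overall. Dividers along x and y through the middle make four 76 mm compartments. At each outer corner the walls are missing for the last 40 mm either way (a 51 mm opening, no sill): each compartment empties only through its own corner
- nut_corner (a point): the open corner of the nuts' compartment (the organiser's +x +y one): tip of the tray's floor there, 82 mm along x and 82 mm along y from the grip's axis, 66 mm below the grip point (floor's upper face). Tipped straight toward this corner (within about 10 degrees) to 45 degrees, the nuts slide out; walls and dividers stop the other spares
- cap_nut_a_centre (a point): brass cap nut (gold-coloured), round, 22 mm in diameter, 18 mm high, domed top, 25 g; point at its centre. It lies on the floor of the organiser's +x +y compartment and begins to slide at 15 to 25 degrees of tilt. The two nuts lie in line from the grip to the open corner, about 40 and 75 mm from the middle
- cap_nut_b_centre (a point): the second brass cap nut (gold-coloured), round, 22 mm in diameter, 18 mm high, domed top, 25 g; point at its centre. It lies on the floor of the organiser's +x +y compartment and begins to slide at 15 to 25 degrees of tilt. The two nuts lie in line from the grip to the open corner, about 40 and 75 mm from the middle
- basin: the open square stainless-steel basin, fixed, 230 x 230 mm outside, walls 3 mm, rim 60 mm above the bench; origin at the centre of its underside, on the bench; sides along its x and y
- steel_ferrule_centre (a point): steel ferrule, stepped disc 30 mm in diameter, 16 mm high, to stay in the organiser's +x -y compartment; point at its centre
- rubber_bung_centre (a point): black rubber bung, 30 mm in diameter at the top, 22 mm high, to stay in the organiser's -x -y compartment; point at its centre
- blue_cap_centre (a point): blue plastic cap, 30 mm in diameter, 14 mm high, to stay in the organiser's -x +y compartment; point at its centre

How it is judged (in metres and radians):
On the way, in this order (a step that is already met when the one before it is completed fails the run):
1. the organiser is off the bench and tipped by more than about 14 degrees (height (world z) of organiser_grip above 0.1 m and angle between organiser_grip's own z axis and vertical above 0.25 rad), for 0.05 s.
2. both brass cap nuts are in the basin (x of cap_nut_a_centre in the frame of basin between -0.112 and 0.112 m and y of cap_nut_a_centre in the frame of basin between -0.112 and 0.112 m and height (world z) of each of cap_nut_a_centre, cap_nut_b_centre below 0.05 m and x of cap_nut_b_centre in the frame of basin between -0.112 and 0.112 m and y of cap_nut_b_centre in the frame of basin between -0.112 and 0.112 m), for 0.2 s.
At the end, for the whole second after the job is handed in: Both brass cap nuts lie in the basin, the organiser stands level (within 5 degrees) and released on the bench beside the basin, its middle more than 180 mm from the basin's, and the ferrule, bung and blue cap are each still in their own compartment (all of step 2 and angle between organiser_grip's own z axis and vertical below 0.1 rad and height (world z) of organiser_grip between 0.062 and 0.078 m and horizontal distance between organiser_grip and basin above 0.18 m and x of steel_ferrule_centre in the frame of organiser_grip between 0 and 0.08 m and y of steel_ferrule_centre in the frame of organiser_grip between -0.08 and 0 m and z of steel_ferrule_centre in the frame of organiser_grip between -0.075 and -0.03 m and x of rubber_bung_centre in the frame of organiser_grip between -0.08 and 0 m and y of rubber_bung_centre in the frame of organiser_grip between -0.08 and 0 m and z of rubber_bung_centre in the frame of organiser_grip between -0.075 and -0.03 m and x of blue_cap_centre in the frame of organiser_grip between -0.08 and 0 m and y of blue_cap_centre in the frame of organiser_grip between 0 and 0.08 m and z of blue_cap_centre in the frame of organiser_grip between -0.075 and -0.03 m); the robot touches nothing.
It fails at once if the steel ferrule leaves its own compartment (not (x of steel_ferrule_centre in the frame of organiser_grip between 0 and 0.08 m and y of steel_ferrule_centre in the frame of organiser_grip between -0.08 and 0 m and z of steel_ferrule_centre in the frame of organiser_grip between -0.075 and -0.03 m)).
It fails at once if the rubber bung leaves its own compartment (not (x of rubber_bung_centre in the frame of organiser_grip between -0.08 and 0 m and y of rubber_bung_centre in the frame of organiser_grip between -0.08 and 0 m and z of rubber_bung_centre in the frame of organiser_grip between -0.075 and -0.03 m)).
It fails at once if the blue cap leaves its own compartment (not (x of blue_cap_centre in the frame of organiser_grip between -0.08 and 0 m and y of blue_cap_centre in the frame of organiser_grip between 0 and 0.08 m and z of blue_cap_centre in the frame of organiser_grip between -0.075 and -0.03 m)).
It also fails if it takes over 64 s, if anything falls off the work surface, if the arm or the gripper's body presses on something with over 40 N, if the wrist force passes 120 N, or if a joint passes its speed limit or range.

ROBOT

A 6-joint arm with a two-finger parallel gripper is mounted at the origin on the work surface. World frame = base frame: x ahead of the robot, y to its left, z up, the work surface at z = 0. Lengths are in m, angles in degrees, forces in N, time in s.
With the tool pointing down it reaches from about 0.3 to 0.775 m from the base axis. Payload 14.6 kg.
Tool frame: the origin (TCP) lies at the very end of the fingers, on their centre line; the grasp point (between the pads) lies 19 mm behind it (grasp_offset is the distance from the TCP to the grasp point, in m); x points along the fingers, z is the direction in which the jaws open and shut, and the axes are right-handed (so a half turn about x gives the same grasp; the last joint's range is limited). The gripper opens to 85 mm and grips with 20 to 120 N. Pads are 22 mm wide; open, the fingers measure 114 mm over their backs; the gripper's body (76 mm by 85 mm) begins 54 mm behind the grasp point. The pads swing forward as they close: fully open they stand 13 mm farther back than shut.
Start: joints at [-72.571, 17.183, 87.147, -0, 75.671, -3.816], TCP at [0.199, -0.513, 0.231] pointing down, gripper open.
Joint ranges: [-173.82, 173.82], [-45.26, 126.66], [13.44, 144.39], [-59.66, 239.66], [0, 175.72], [-146.38, 146.38]. Speed limits (degrees/s): [127.2, 127.2, 147.25, 180, 180, 180].

INTERFACE

Orientations are given as a 3x3 rotation matrix whose columns are the frame's x, y, z axes.
In Python, from station import * gives the robot as it stands. The module is installed in compiled form; this text tells all that it offers.
- The arm moves only by the tool jog_arm, never from a script. Its argument "targets" is a list that holds one entry, the list of rows, each a list of 4 numbers: the shift along the tool's x, y, z in mm, then the turn about the tool's x in degrees. In form: [[[x, y, z, roll], ...]]. A call has 1 to 10 rows; each row is the pose to reach, as a shift and turn from the pose commanded when the call began, along the tool's axes at that moment; what a row does not reach only later rows make up. A row lasts 1/8 s, in which the tool goes at most 62.5 mm and 10.7 degrees, less where a joint would pass 70% of its speed; a pose out of reach is approached as far as the arm can. A call with a gripper value outside its range is refused whole. "grip" is the closure, from 0 (fully open) to 1 (shut), set as the call begins (left out, the last holds). The fingers move at their own pace and stop on an object; "force" is the grip in N (left out, the last holds). Time passes only in rows, so rows that repeat a pose let the fingers close. It gives the time, the measured TCP pose, the force and the opening at its end, in the units of the state.
- sense(): the state, without advancing time (a new reading comes with each control period).
- read_camera(name): name is "scene" or "side" or "wrist"; returns (picture, depth): 384x512x3 uint8, red, green, blue; 384x512 float32, m along the optical axis (not along the pixel's ray), 0 where there is no reading.
- camera_model(name): a dict with "fx", "fy", "cx", "cy" (pixels), "rvec" (rotation vector, rad) and "tvec" (3), from world to camera coordinates, as OpenCV has them; the wrist camera has in their place "T_tool_cam" (4x4, takes a point from camera to tool coordinates, whose origin is the TCP and whose axes are the tool frame's). Camera axes: x right, y down, z forward; pixel columns grow to the right and rows downward; lengths in m; the calibration is good to about 2 mm. A picture is of the moment at which its call begins: read the wrist's pose just before it. camera_model takes no time and is no camera call.
- job_done(): hands the job in, once; it reports no verdict.
The state is a dict: "t": time; "q": joint angles; "dq": joint speeds; "effort": joint torques, N m; "ee_pos": TCP position; "orientation": TCP orientation; "ft_force": force on the tool from outside, world axes, zero at the start; "moment": the same for the moment, N m; "gripper_width": finger opening in m.
Only numpy, scipy, OpenCV 4.12 (cv2) and the standard library are available. Lean on these libraries where they do the work, as an engineer would, in place of code of your own. Each camera call takes 0.05 s, during which the arm holds its last target.

## Working session

There is one attempt and no reset: what is moved stays moved. The work goes in short steps, Python scripts to look and compute and a tool call to move; the robot and the scene stay as the last step left them, time stands still between calls to the robot, and variables do not carry over. Pictures are saved under pics/ and viewed, and the job is handed in when it is done.

Besides the shell and the picture viewer there is one more tool, called after "Emit:" as name(argument=value, ...) on one line, values as JSON. jog_arm: Moves the arm, as the interface text tells. Its arguments: {"type":"object","properties":{"targets":{"type":"array"},"grip":{"type":"number"},"force":{"type":"number"}},"required":["targets"]}

```bash
mkdir -p pics; python3 - <<'E'
from station import *
import cv2, numpy as np
s=sense(); print(s)
for n in ["scene","side","wrist"]:
    p,d=read_camera(n); cv2.imwrite(f"pics/{n}0.png",p[:,:,::-1]); np.savez(f"{n}0.npz",p=p,d=d)
    print(n,camera_model(n))
E
```

```text
{'t': 0.0, 'q': array([-7.25714744e+01,  1.72185630e+01,  8.71811935e+01, -8.67944085e-04,
        7.56715087e+01, -3.81579587e+00]), 'dq': array([ 0.0459109 ,  0.02256758, -0.0352733 ,  0.01345528, -0.03218357,
       -0.03557663]), 'effort': array([ 1.38648575e-03, -5.43508744e+01, -3.61793840e+01, -6.05198511e-05,
        4.04971608e-03,  6.13137829e-06]), 'ee_pos': array([ 0.19921164, -0.51239256,  0.23068663]), 'orientation': array([[-3.86545007e-04,  9.32042437e-01,  3.62348928e-01],
       [ 1.18231472e-03,  3.62349128e-01, -9.32041690e-01],
       [-9.99999226e-01,  6.81344102e-05, -1.24203174e-03]]), 'ft_force': array([-0.03968081, -0.21253297,  0.04176428]), 'moment': array([ 0.0086361 , -0.04126149, -0.00587271]), 'gripper_width': 0.08548727303759084}
scene {'fx': 472.1249569845009, 'fy': 472.1249569845009, 'cx': 260.08660861852627, 'cy': 191.37722250633962, 'rvec': array([ 2.01508067,  0.85540708, -0.4306462 ]), 'tvec': array([-0.36200941, -0.16026667,  1.32916636])}
side {'fx': 388.08839401144485, 'fy': 388.08839401144485, 'cx': 251.54616239780802, 'cy': 189.7088584677142, 'rvec': array([ 0.43281097, -2.6820564 ,  1.32936818]), 'tvec': array([0.51252128, 0.16106665, 0.74295996])}
wrist {'fx': 325.3278222959211, 'fy': 325.3278222959211, 'cx': 254.94372706788965, 'cy': 190.90423726013717, 'T_tool_cam': array([[-3.74520217e-04, -3.03687569e-01,  9.52771599e-01,
        -1.42715933e-01],
       [ 1.19548028e-05, -9.52771667e-01, -3.03687586e-01,
         7.66929552e-02],
       [ 9.99999930e-01, -1.02346944e-04,  3.60462776e-04,
         4.15970658e-04],
       [ 0.00000000e+00,  0.00000000e+00,  0.00000000e+00,
         1.00000000e+00]])}
```

View pics/scene0.png

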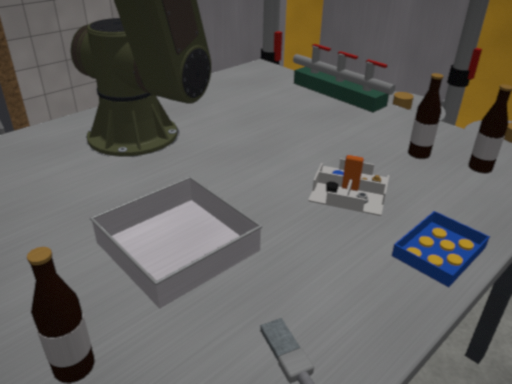

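View pics/side0.png

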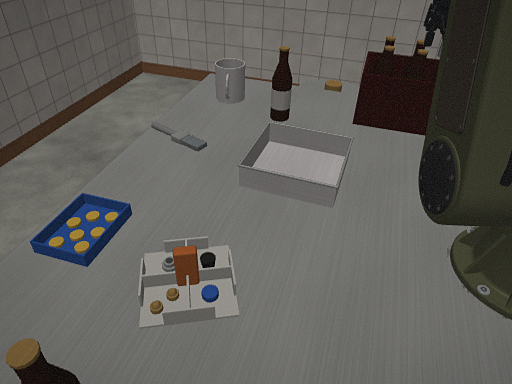

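View pics/wrist0.png

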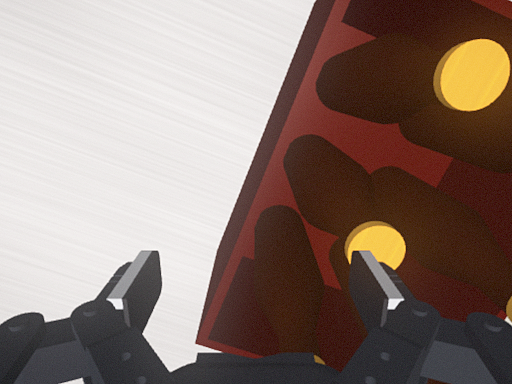

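The scene view shows the basin at about (178,235) and the organiser at (350,188). In the side view the organiser grip is at (186,265), the nuts at (172,294) and (156,307), the blue cap at (210,293), the bung at (208,260), the ferrule at (169,264) and the basin at (297,163). The wrist view shows that the gripper starts over a bottle crate.

```bash
cat > h.py <<'E'
import numpy as np, cv2
from station import *
def cam(n):
    c=camera_model(n); K=np.array([[c['fx'],0,c['cx']],[0,c['fy'],c['cy']],[0,0,1]])
    if 'rvec' in c: R=cv2.Rodrigues(c['rvec'])[0]; return K,R,c['tvec']
    s=sense(); T=np.eye(4);T[:3,:3]=s['orientation'];T[:3,3]=s['ee_pos']
    W=np.linalg.inv(T@c['T_tool_cam']); return K,W[:3,:3],W[:3,3]
def ray(C,uv,z):
    K,R,t=C; o=-R.T@t; d=R.T@np.linalg.inv(K)@np.array([uv[0],uv[1],1.]); return o+d*(z-o[2])/d[2]
def cloud(C,d):
    K,R,t=C; v,u=np.mgrid[:d.shape[0],:d.shape[1]]
    P=np.stack([(u-K[0,2])/K[0,0]*d,(v-K[1,2])/K[1,1]*d,d],-1); return (P-t)@R
def tri(C1,p1,C2,p2):
    X=cv2.triangulatePoints(C1[0]@np.c_[C1[1],C1[2]],C2[0]@np.c_[C2[1],C2[2]],np.float64(p1).reshape(2,1),np.float64(p2).reshape(2,1)); return (X[:3]/X[3]).ravel()
def blobs(p,lo,hi,roi=None,amin=15):
    h=cv2.cvtColor(p,cv2.COLOR_RGB2HSV); m=cv2.inRange(h,np.array(lo),np.array(hi))
    if roi: k=np.zeros_like(m); a,b,c,d=roi; k[b:d,a:c]=1; m=m*k
    n,l,s,c=cv2.connectedComponentsWithStats(m)
    return [(s[i],c[i],l==i) for i in range(1,n) if s[i][4]>=amin]
E
python3 - <<'E'
from h import *
np.set_printoptions(precision=4,suppress=True)
for n,roi in [("side",(130,225,250,335)),("scene",(300,145,400,220))]:
    z=np.load(n+"0.npz");p,d=z['p'],z['d'];C=cam(n);X=cloud(C,d)
    print(n,'cam at',-C[1].T@C[2])
    for nm,lo,hi in [('orange',(3,150,100),(14,255,255)),('gold',(10,100,60),(28,255,255)),('blue',(100,120,60),(130,255,255)),('black',(0,0,0),(180,255,50))]:
        for s,c,m in blobs(p,lo,hi,roi):
            print(nm,s,c,'cloud med',np.median(X[m&(d>0)],0),'zmax',np.percentile(X[m&(d>0)][:,2],[2,98]) if (m&(d>0)).any() else '')
    # tray points
    r=X[roi[1]:roi[3],roi[0]:roi[2]].reshape(-1,3)
    for a,b in [(0.028,0.038),(0.08,0.095)]:
        q=r[(r[:,2]>a)&(r[:,2]<b)]; 
        if len(q)>5: print(a,len(q),cv2.minAreaRect(np.float32(q[:,:2])*1000))
    q=X.reshape(-1,3); q=q[(q[:,2]>.054)&(q[:,2]<.064)&(q[:,0]>0.2)&(q[:,1]>-.45)&(q[:,1]<.3)]; q=q[(q[:,0]<.9)]
    print('rim',len(q),cv2.minAreaRect(np.float32(q[:,:2])*1000) if len(q) else '')
E
```

```text
side cam at [0.3505 0.6282 0.5684]
orange [173 246  23  10 195] [183.9795 250.4359] cloud med [0.5873 0.2258 0.089 ] zmax [0.0859 0.0909]
gold [173 245  26  41 848] [185.8149 264.3715] cloud med [0.5843 0.2302 0.0625] zmax [0.0115 0.0903]
gold [166 288  13  13 126] [172.0556 294.1825] cloud med [0.5968 0.2658 0.0161] zmax [0.0069 0.0242]
gold [150 301  13  13 133] [155.8346 306.9699] cloud med [0.6104 0.2978 0.0164] zmax [0.0076 0.0234]
blue [202 285  17  17 231] [209.5931 292.8701] cloud med [0.537  0.2434 0.0188] zmax [0.0089 0.0212]
black [200 253  15  15 190] [207.4158 259.7421] cloud med [0.5671 0.1805 0.0268] zmax [0.0113 0.0297]
0.028 1187 ((588.0348510742188, 223.1981658935547), (164.05532836914062, 166.21615600585938), 26.815418243408203)
0.08 272 ((587.0694580078125, 224.59832763671875), (39.575077056884766, 20.980167388916016), 28.77691650390625)
rim 972 ((481.62115478515625, -107.4837646484375), (256.8316650390625, 690.5221557617188), 1.2273935079574585)
scene cam at [ 1.0958 -0.5923  0.6097]
orange [347 156  16   6  68] [354.5882 158.3235] cloud med [0.5916 0.2219 0.0859] zmax [0.0826 0.0884]
gold [342 155  21  35 505] [352.4891 171.    ] cloud med [0.5947 0.2185 0.0564] zmax [0.0099 0.0874]
gold [373 175   7   6  29] [376.2414 178.0345] cloud med [0.6179 0.2902 0.0166] zmax [0.011  0.0219]
blue [333 171  10   4  28] [338.0714 172.1429] cloud med [0.538  0.2425 0.0167] zmax [0.0148 0.0188]
black [327 182  11  10  92] [331.7283 186.2283] cloud med [0.5736 0.1721 0.0242] zmax [0.0151 0.0265]
0.028 464 ((590.1558227539062, 225.53485107421875), (164.64306640625, 170.56103515625), 28.135478973388672)
0.08 108 ((591.0098266601562, 223.83609008789062), (39.25877380371094, 21.859119415283203), 30.540538787841797)
rim 1647 ((485.8779296875, -107.26919555664062), (259.79779052734375, 688.8532104492188), 0.7616782784461975)
```

```bash
python3 - <<'E'
from h import *
np.set_printoptions(precision=4,suppress=True)
for n,roi in [("side",(230,115,360,210)),("scene",(85,172,268,310))]:
    z=np.load(n+"0.npz");p,d=z['p'],z['d'];C=cam(n);X=cloud(C,d)
    m=np.zeros(d.shape,bool);a,b,c,e=roi;m[b:e,a:c]=1
    m&=(X[...,2]>.054)&(X[...,2]<.066)&(d>0)
    q=X[m]; print(n,len(q),cv2.minAreaRect(np.float32(q[:,:2])*1000))
    # all tall things
    X2=X[(d>0)&(X[...,2]>.07)&(X[...,2]<.6)&(np.hypot(X[...,0],X[...,1])<1.1)&(np.hypot(X[...,0],X[...,1])>.25)]
    G={}
    for x,y,zz in X2:
        k=(round(x/.08)*8,round(y/.08)*8); G[k]=max(G.get(k,0),round(zz,2))
    print(sorted(G.items()))
E
```

```text
side 1042 ((479.7296142578125, -196.21795654296875), (239.6060791015625, 236.00177001953125), 87.82269287109375)
[((16, -72), np.float64(0.16)), ((16, -64), np.float64(0.15)), ((16, -56), np.float64(0.16)), ((16, -48), np.float64(0.35)), ((24, -72), np.float64(0.23)), ((24, -64), np.float64(0.23)), ((24, -56), np.float64(0.35)), ((24, -48), np.float64(0.38)), ((24, -8), np.float64(0.45)), ((24, 0), np.float64(0.45)), ((32, -72), np.float64(0.23)), ((32, -64), np.float64(0.23)), ((32, -56), np.float64(0.23)), ((32, -48), np.float64(0.16)), ((40, -72), np.float64(0.16)), ((40, -64), np.float64(0.16)), ((40, -56), np.float64(0.16)), ((40, -48), np.float64(0.16)), ((56, -48), np.float64(0.22)), ((56, -40), np.float64(0.12)), ((56, 24), np.float64(0.09)), ((56, 48), np.float64(0.22)), ((64, -48), np.float64(0.22)), ((64, 24), np.float64(0.09)), ((64, 48), np.float64(0.22)), ((72, -56), np.float64(0.12)), ((80, -64), np.float64(0.12)), ((80, -56), np.float64(0.12)), ((80, -48), np.float64(0.12)), ((88, -56), np.float64(0.12))]
scene 1559 ((481.4302673339844, -194.57550048828125), (236.85159301757812, 238.1610565185547), 87.70439910888672)
[((-72, -8), np.float64(0.2)), ((-64, -8), np.float64(0.2)), ((0, 64), np.float64(0.09)), ((0, 72), np.float64(0.09)), ((8, 64), np.float64(0.14)), ((8, 72), np.float64(0.14)), ((16, 64), np.float64(0.14)), ((16, 72), np.float64(0.14)), ((24, -8), np.float64(0.41)), ((24, 0), np.float64(0.4)), ((24, 64), np.float64(0.14)), ((24, 72), np.float64(0.14)), ((32, 64), np.float64(0.14)), ((32, 72), np.float64(0.14)), ((40, 64), np.float64(0.14)), ((40, 72), np.float64(0.14)), ((56, -48), np.float64(0.22)), ((56, 24), np.float64(0.09)), ((56, 48), np.float64(0.22)), ((64, -48), np.float64(0.22)), ((64, 24), np.float64(0.09)), ((64, 48), np.float64(0.22)), ((64, 56), np.float64(0.14)), ((72, 56), np.float64(0.22)), ((80, 56), np.float64(0.22))]
```

Emit:
jog_arm(targets=[[[-25,0,-40,0],[-50,20,-100,0],[-50,50,-160,0],[-50,90,-220,0],[-50,130,-280,0],[-50,170,-340,0],[-50,210,-400,0]]])

```text
t: 1.02
ee_pos: [0.2391, -0.1125, 0.2814]
orientation: [[0.001, 0.932, 0.361], [-0.0, 0.361, -0.932], [-1.0, 0.001, 0.001]]
ft_force: [1.5, -0.4, 0.3]
gripper_width: 0.0851
```

Emit:
jog_arm(targets=[[[0,52,-18,0],[0,104,-37,-2],[0,156,-55,-4],[0,208,-74,-8],[0,260,-92,-8],[0,312,-111,-8],[0,364,-130,-8],[0,420,-148,-8],[0,470,-148,-8],[0,530,-148,-8]]])

```text
t: 2.28
ee_pos: [0.6769, 0.215, 0.2815]
orientation: [[-0.0, 0.872, 0.489], [-0.0, 0.489, -0.872], [-1.0, -0.0, 0.0]]
ft_force: [0.2, -0.7, 1.3]
gripper_width: 0.0858
```

Emit:
jog_arm(targets=[[[0,60,0,0],[0,120,0,0],[0,180,0,0],[0,180,0,0],[0,180,0,0]]])

```text
t: 2.9
ee_pos: [0.7749, 0.2813, 0.26]
orientation: [[0.036, 0.872, 0.489], [0.013, 0.489, -0.872], [-0.999, 0.038, 0.006]]
ft_force: [1.9, 0.1, 1.7]
gripper_width: 0.0853
```

```bash
python3 -c "
from station import *;s=sense();print(s['t'],s['q'],s['ee_pos'],s['orientation'])"
```

```text
2.9 [1.73811029e+01 6.12040333e+01 1.34415351e+01 9.90588279e-02
 1.03137011e+02 7.81329915e+01] [0.77491054 0.28134463 0.25997046] [[ 0.03642161  0.87160807  0.48884849]
 [ 0.01316486  0.48871212 -0.87234577]
 [-0.9992498   0.03820786  0.00632508]]
```

Emit:
jog_arm(targets=[[[0,60,0,0],[0,120,0,0],[0,180,0,0],[0,180,0,0]]])

```text
t: 3.4
ee_pos: [0.7866, 0.3077, 0.2272]
orientation: [[0.072, 0.87, 0.488], [0.027, 0.488, -0.873], [-0.997, 0.076, 0.012]]
ft_force: [1.1, -0.6, -0.2]
gripper_width: 0.0858
```

```bash
python3 -c "
from station import *;s=sense();print(s['t'],s['q'],s['ee_pos'],s['orientation'])"
```

```text
3.4 [18.84392349 63.53230669 13.44113465  0.13731828 98.59457753 79.62276559] [0.78661959 0.307746   0.22721594] [[ 0.07236772  0.86975239  0.48815335]
 [ 0.02720185  0.48753342 -0.87268048]
 [-0.99700701  0.07643257  0.01162281]]
```

Emit:
jog_arm(targets=[[[0,-60,0,0],[0,-120,0,0],[0,-180,0,0],[0,-180,0,0]]])

```text
t: 3.9
ee_pos: [0.6521, 0.2313, 0.2168]
orientation: [[0.073, 0.87, 0.488], [0.027, 0.487, -0.873], [-0.997, 0.077, 0.012]]
ft_force: [0.6, 0.3, 0.5]
gripper_width: 0.0855
```

```bash
python3 -c "
from station import *;s=sense();print(s['t'],s['q'],s['ee_pos'],s['orientation'])"
```

```text
3.9 [16.38170255 33.91173814 65.34961522  0.3311947  76.26082726 77.07319287] [0.65210835 0.23128105 0.21680721] [[ 0.07332258  0.86971984  0.48806884]
 [ 0.02740717  0.4874441  -0.87272395]
 [-0.99693162  0.07736696  0.0119041 ]]
```

Emit:
jog_arm(targets=[[[0,60,0,0],[0,120,-20,0],[0,180,-40,0],[0,600,-60,0]]])

```text
t: 4.4
ee_pos: [0.7806, 0.338, 0.2233]
orientation: [[0.09, 0.868, 0.488], [0.035, 0.487, -0.873], [-0.995, 0.095, 0.013]]
ft_force: [84.8, 33.7, 46.1]
gripper_width: 0.0852
```

Emit:
jog_arm(targets=[[[0,600,0,0]]])

```text
t: 4.53
ee_pos: [0.787, 0.3477, 0.204]
orientation: [[0.107, 0.866, 0.488], [0.043, 0.486, -0.873], [-0.993, 0.114, 0.015]]
ft_force: [1.0, 0.3, 0.2]
gripper_width: 0.0853
```

Emit:
jog_arm(targets=[[[0,600,0,0],[0,600,0,0]]])

```text
t: 4.78
ee_pos: [0.7967, 0.3625, 0.2013]
orientation: [[0.156, 0.859, 0.487], [0.065, 0.483, -0.873], [-0.986, 0.168, 0.02]]
ft_force: [-0.4, 0.2, -0.3]
gripper_width: 0.0852
```

```bash
python3 -c "
from station import *;s=sense();print(s['t'],s['q'],s['ee_pos'],s['orientation'])"
```

```text
4.775 [2.20470904e+01 6.55166411e+01 1.34434732e+01 7.34329658e-02
 9.13076781e+01 8.27985556e+01] [0.79668643 0.36247004 0.20127366] [[ 0.15620114  0.85923531  0.48715077]
 [ 0.06464114  0.48325472 -0.87309014]
 [-0.98560779  0.16786766  0.01994299]]
```

Emit:
jog_arm(targets=[[[-60,600,-120,0],[-60,600,-120,0],[-60,600,-120,0]]])

```text
t: 5.15
ee_pos: [0.7857, 0.4049, 0.2049]
orientation: [[0.19, 0.852, 0.488], [0.082, 0.481, -0.873], [-0.978, 0.206, 0.021]]
ft_force: [0.2, -0.5, 1.0]
gripper_width: 0.0852
```

Emit:
jog_arm(targets=[[[-60,600,-120,0],[-60,600,-120,0],[-60,600,-120,0]]])

```text
t: 5.52
ee_pos: [0.7761, 0.4382, 0.2128]
orientation: [[0.222, 0.845, 0.487], [0.101, 0.477, -0.873], [-0.97, 0.243, 0.021]]
ft_force: [-0.1, 1.0, 0.8]
gripper_width: 0.0852
```

```bash
python3 -c "
from station import *;s=sense();print(s['t'],s['q'],s['ee_pos'],s['orientation'])"
```

```text
5.525 [27.29338009 64.96497679 13.4932447  -0.70877963 87.43107128 87.92388773] [0.77610578 0.43824547 0.21277837] [[ 0.22230751  0.84450585  0.48722607]
 [ 0.100803    0.47714427 -0.87302469]
 [-0.96975158  0.24319379  0.02094403]]
```

Emit:
jog_arm(targets=[[[0,600,0,0],[0,600,0,0]]])

```text
t: 5.78
ee_pos: [0.7858, 0.4416, 0.2124]
orientation: [[0.256, 0.835, 0.487], [0.12, 0.472, -0.873], [-0.959, 0.281, 0.021]]
ft_force: [-0.6, -0.1, 0.0]
gripper_width: 0.0854
```

Emit:
jog_arm(targets=[[[-30,600,0,0],[-30,600,0,0]]])

```text
t: 6.02
ee_pos: [0.7922, 0.4449, 0.2228]
orientation: [[0.288, 0.825, 0.487], [0.138, 0.467, -0.873], [-0.948, 0.319, 0.021]]
ft_force: [0.7, -0.6, 0.6]
gripper_width: 0.0851
```

```bash
python3 -c "
from station import *;s=sense();print(s['t'],s['q'],s['ee_pos'],s['orientation'])"
```

```text
6.025 [27.14628895 64.65051838 13.48754338 -0.49574577 83.23207383 87.80018907] [0.79215603 0.44494171 0.22281113] [[ 0.28817715  0.82468087  0.48667791]
 [ 0.13810599  0.46713122 -0.87333565]
 [-0.94756565  0.31888851  0.02072318]]
```

Emit:
jog_arm(targets=[[[0,600,0,0],[0,600,0,0]]])

```text
t: 6.28
ee_pos: [0.7987, 0.4488, 0.2306]
orientation: [[0.32, 0.813, 0.487], [0.156, 0.462, -0.873], [-0.935, 0.355, 0.021]]
ft_force: [0.2, -0.7, -0.1]
gripper_width: 0.0854
```

Emit:
jog_arm(targets=[[[0,600,0,0],[0,600,0,0]]])

```text
t: 6.52
ee_pos: [0.8043, 0.452, 0.2421]
orientation: [[0.351, 0.8, 0.487], [0.174, 0.455, -0.873], [-0.92, 0.391, 0.02]]
ft_force: [-0.6, 0.1, 0.4]
gripper_width: 0.0857
```

Emit:
jog_arm(targets=[[[0,600,0,0],[0,600,0,0]]])

```text
t: 6.78
ee_pos: [0.8089, 0.4546, 0.2567]
orientation: [[0.381, 0.786, 0.487], [0.192, 0.448, -0.873], [-0.904, 0.426, 0.02]]
ft_force: [0.2, 0.2, 0.1]
gripper_width: 0.0854
```

Emit:
jog_arm(targets=[[[0,600,0,0],[0,600,0,0]]])

```text
t: 7.02
ee_pos: [0.8126, 0.4567, 0.2741]
orientation: [[0.411, 0.77, 0.487], [0.209, 0.441, -0.873], [-0.887, 0.461, 0.02]]
ft_force: [0.2, 1.0, 0.2]
gripper_width: 0.0855
```

Emit:
jog_arm(targets=[[[0,600,0,0],[0,600,0,0]]])

```text
t: 7.28
ee_pos: [0.8151, 0.4584, 0.2937]
orientation: [[0.44, 0.754, 0.487], [0.226, 0.432, -0.873], [-0.869, 0.494, 0.02]]
ft_force: [0.5, -0.7, -0.0]
gripper_width: 0.0854
```

```bash
python3 -c "
from station import *;s=sense();print(s['t'],s['q'],s['ee_pos'],s['orientation'])"
```

```text
7.275 [2.71073059e+01 6.10435829e+01 1.34927320e+01 1.29355180e-02
 7.58290688e+01 8.76357381e+01] [0.8150777  0.45840414 0.29369113] [[ 0.44005247  0.75428653  0.48724291]
 [ 0.22550294  0.43239026 -0.87303327]
 [-0.86919632  0.49405516  0.02018057]]
```

```bash
python3 - <<'E'
from h import *
np.set_printoptions(precision=1,suppress=True)
s=sense();R=s['orientation'];p=s['ee_pos'];x=R[:,0]
g=np.array([.589,.2243,.072]); T=g+.019*x
for b in [.12,.0]: print(1000*R.T@(T-b*x-p))
E
```

```text
[ -60.6 -381.3   89.8]
[  59.4 -381.3   89.8]
```

Emit:
jog_arm(targets=[[[-10,-45,10,0],[-20,-95,22,1],[-30,-150,36,1],[-40,-205,50,1],[-50,-260,64,1],[-61,-315,76,1],[-61,-360,86,1],[-61,-381,90,1],[-61,-381,90,1]]])

```text
t: 8.4
ee_pos: [0.5417, 0.1993, 0.1582]
orientation: [[0.436, 0.766, 0.473], [0.223, 0.417, -0.881], [-0.872, 0.49, 0.011]]
ft_force: [0.7, -0.0, -0.2]
gripper_width: 0.0854
```

```bash
python3 - <<'E'
from h import *
np.set_printoptions(precision=4,suppress=True)
s=sense();print(s['ee_pos'],s['orientation'],s['q'])
C=cam('wrist');p,d=read_camera('wrist');cv2.imwrite('pics/w1.png',p[:,:,::-1]);X=cloud(C,d)
h=cv2.cvtColor(p,cv2.COLOR_RGB2HSV)
m=(cv2.inRange(h,(3,150,90),(15,255,255))>0)&(X[...,2]>.084)&(X[...,2]<.095)
print(m.sum(),cv2.minAreaRect(np.float32(X[m][:,:2])*1000), np.median(X[m],0))
m=(X[...,2]>.029)&(X[...,2]<.037)&(d>0);print(cv2.minAreaRect(np.float32(X[m][:,:2])*1000))
p,d=read_camera('side');cv2.imwrite('pics/s1.png',p[:,:,::-1])
E
```

```text
[0.5417 0.1993 0.1582] [[ 0.4361  0.7657  0.4728]
 [ 0.2234  0.4168 -0.8811]
 [-0.8717  0.4899  0.0107]] [ 13.8044  12.6518 108.0319  12.5711  31.2486  66.2941]
1260 ((586.4923095703125, 222.5473175048828), (38.520957946777344, 18.962202072143555), 26.81269073486328) [0.5858 0.2223 0.0878]
((647.7841796875, 231.27853393554688), (283.8476257324219, 515.48193359375), 35.51304244995117)
```

View pics/w1.png

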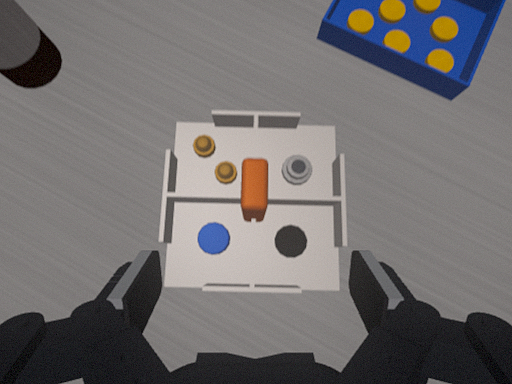

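View pics/s1.png

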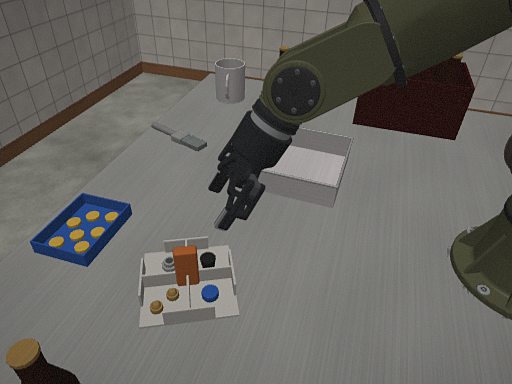

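The wrist view shows the grip at (255,188) centred between the fingers. The nuts are at (204,146) and (226,172), with the ferrule, bung and blue cap each in their own cell. I'll descend along the tool axis.

Emit:
jog_arm(targets=[[[30,3,0,0],[70,3,0,0],[100,3,0,0],[119,3,0,0],[119,3,0,0]]])

```text
t: 9.12
ee_pos: [0.5997, 0.23, 0.0572]
orientation: [[0.438, 0.763, 0.475], [0.225, 0.418, -0.88], [-0.87, 0.493, 0.011]]
ft_force: [0.3, -0.9, 0.3]
gripper_width: 0.0853
```

Emit:
jog_arm(targets=[[[0,0,0,0],[0,0,0,0],[0,0,0,0],[0,0,0,0],[0,0,0,0],[0,0,0,0],[0,0,0,0]]], grip=1, force=100)

```text
t: 10.0
ee_pos: [0.5994, 0.2293, 0.0587]
orientation: [[0.44, 0.763, 0.473], [0.225, 0.417, -0.881], [-0.869, 0.494, 0.011]]
ft_force: [-2.2, -1.3, 6.2]
gripper_width: 0.019
```

```bash
python3 - <<'E'
from h import *
np.set_printoptions(precision=4,suppress=True)
s=sense();print(s['ee_pos'],s['orientation'],s['q'],s['ft_force'])
C=cam('wrist');p,d=read_camera('wrist');cv2.imwrite('pics/w2.png',p[:,:,::-1])
E
```

```text
[0.5994 0.2293 0.0587] [[ 0.4401  0.763   0.4735]
 [ 0.2254  0.4166 -0.8807]
 [-0.8692  0.4943  0.0114]] [ 15.4779  28.9928 101.3305  15.9373  21.2996  63.6319] [-2.2449 -1.29    6.2299]
```

View pics/w2.png

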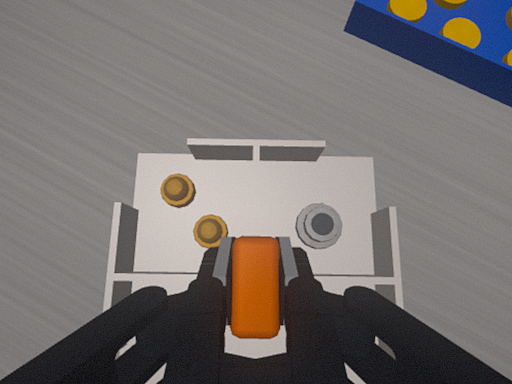

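```bash
python3 - <<'E'
from h import *
from scipy.spatial.transform import Rotation as Ro
np.set_printoptions(precision=1,suppress=True)
s=sense();R=s['orientation'];x=R[:,0];TCP=s['ee_pos']
O=Ro.from_euler('z',28,degrees=True).as_matrix()
def info(psi):
    A=Ro.from_rotvec(x*np.radians(-psi)).as_matrix()@O
    z=A[:,2]; g=A.T@[0,0,-1]
    P={'cor':(82,82,-66),'+ygap':(53,82,-66),'+xgap':(82,53,-66),'ym':(-82,82,-66),'xm':(82,-82,-66)}
    return np.degrees(np.arccos(z[2])),np.degrees(np.arctan2(g[1],g[0])),{k:A@np.array(v) for k,v in P.items()}
for psi in range(0,131,10): 
    t,a,P=info(psi);print(psi,'tilt %.1f dir %.1f'%(t,a),*[f"{k}{v}" for k,v in P.items()])
E
```

```text
0 tilt 0.0 dir 0.0 cor[ 33.9 110.9 -66. ] +ygap[  8.3  97.3 -66. ] +xgap[ 47.5  85.3 -66. ] ym[-110.9   33.9  -66. ] xm[110.9 -33.9 -66. ]
10 tilt 4.9 dir 84.8 cor[ 19.9 109.6 -73.4] +ygap[ -3.4  92.3 -73.2] +xgap[ 37.2  86.5 -70.9] ym[-111.6   11.7  -72.1] xm[117.6 -21.4 -59.4]
20 tilt 9.9 dir 80.4 cor[  6.6 105.7 -81.2] +ygap[-13.8  85.1 -80.4] +xgap[ 27.   85.7 -76.3] ym[-108.8  -10.8  -76.5] xm[122.   -7.5 -53.5]
30 tilt 14.7 dir 76.0 cor[ -5.7  99.2 -89.1] +ygap[-22.8  75.8 -87.3] +xgap[ 17.3  82.9 -81.9] ym[-102.4  -32.9  -79. ] xm[124.    7.3 -48.7]
40 tilt 19.5 dir 71.6 cor[-16.4  90.4 -96.8] +ygap[-29.9  64.9 -93.7] +xgap[  8.4  78.4 -87.6] ym[-92.7 -53.8 -79.5] xm[123.6  22.5 -44.9]
50 tilt 24.1 dir 67.1 cor[ -25.4   79.4 -104.2] +ygap[-35.   52.5 -99.5] +xgap[  0.5  72.1 -93.2] ym[-79.9 -73.  -78. ] xm[120.7  37.7 -42.4]
60 tilt 28.6 dir 62.5 cor[ -32.2   66.8 -110.9] +ygap[ -37.9   39.1 -104.5] +xgap[ -6.1  64.2 -98.6] ym[-64.5 -89.9 -74.6] xm[115.5  52.5 -41.3]
70 tilt 33.0 dir 57.8 cor[ -36.8   52.8 -116.9] +ygap[ -38.6   25.1 -108.5] +xgap[ -11.2   55.1 -103.5] ym[ -47
[... 249 characters left out ...]
.2   -3.1 -113. ] +xgap[ -16.3   34.2 -111.6] ym[  -7.5 -121.8  -54. ] xm[ 87.7  89.6 -45.7]
100 tilt 44.5 dir 43.1 cor[ -35.9    6.9 -128.3] +ygap[ -27.2  -16.5 -113.5] +xgap[ -16.2   23.1 -114.4] ym[  13.3 -125.1  -44.4] xm[ 75.3  98.3 -49.7]
110 tilt 47.8 dir 38.0 cor[ -30.7   -8.1 -129.6] +ygap[ -19.3  -28.7 -112.7] +xgap[ -14.3   11.8 -116.4] ym[  33.8 -124.6  -33.8] xm[ 61.9 104.7 -54.9]
120 tilt 50.7 dir 32.7 cor[ -23.3  -22.2 -129.5] +ygap[  -9.7  -39.5 -110.6] +xgap[ -10.7    0.9 -117.4] ym[  53.5 -120.1  -22.7] xm[ 48.  108.6 -60.9]
130 tilt 53.2 dir 27.3 cor[ -13.9  -34.9 -128. ] +ygap[   1.3  -48.5 -107.4] +xgap[  -5.4   -9.3 -117.4] ym[  71.8 -111.9  -11.3] xm[ 33.9 109.9 -67.7]
```

Emit:
jog_arm(targets=[[[-8,5,0,0],[-30,17,0,0],[-65,37,1,0],[-100,57,1,0],[-122,69,2,0],[-130,74,2,0],[-130,74,2,0]]])

```text
t: 10.92
ee_pos: [0.5992, 0.229, 0.207]
orientation: [[0.438, 0.764, 0.474], [0.225, 0.418, -0.88], [-0.87, 0.493, 0.012]]
ft_force: [0.9, -0.1, -6.8]
gripper_width: 0.0189
```

```bash
python3 - <<'E'
from h import *
np.set_printoptions(precision=4,suppress=True)
s=sense();print(s['ee_pos'],s['orientation'],s['q'],s['ft_force'],s['moment'])
p,d=read_camera('side');cv2.imwrite('pics/s3.png',p[:,:,::-1])
E
```

```text
[0.5992 0.229  0.207 ] [[ 0.4384  0.7636  0.4741]
 [ 0.2246  0.4176 -0.8804]
 [-0.8702  0.4925  0.0116]] [15.4627 16.6929 95.5887  9.0931 39.0682 71.3834] [ 0.9001 -0.0628 -6.8104] [-0.2513  0.5343 -0.0133]
```

View pics/s3.png

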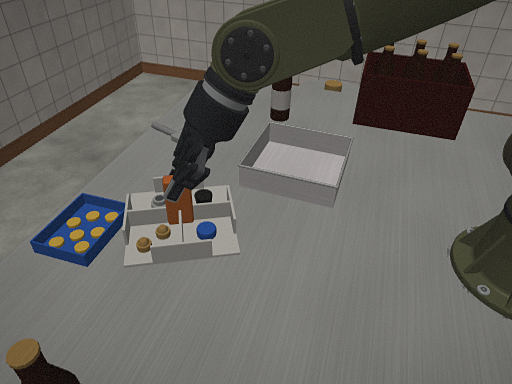

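The organiser is lifted level at (180,225) in the side view with all the parts in place. Now I'll carry it over the basin.

Emit:
jog_arm(targets=[[[-4,-7,12,0],[-13,-23,39,0],[-25,-46,78,0],[-39,-72,121,0],[-54,-99,168,0],[-70,-127,216,0],[-85,-155,264,0],[-100,-182,307,0],[-112,-205,345,0],[-120,-220,371,0]]])

```text
t: 12.22
ee_pos: [0.5538, -0.2184, 0.2059]
orientation: [[0.438, 0.765, 0.473], [0.225, 0.416, -0.881], [-0.871, 0.492, 0.01]]
ft_force: [0.0, 0.4, -6.2]
gripper_width: 0.0188
```

Emit:
jog_arm(targets=[[[-4,-8,13,0],[-6,-11,19,0],[-6,-11,19,0],[-6,-11,19,0]]])

```text
t: 12.72
ee_pos: [0.5528, -0.2381, 0.2076]
orientation: [[0.439, 0.763, 0.475], [0.226, 0.418, -0.88], [-0.87, 0.493, 0.011]]
ft_force: [-0.9, 0.5, -5.8]
gripper_width: 0.0186
```

```bash
python3 - <<'E'
from h import *
np.set_printoptions(precision=4,suppress=True)
s=sense();print(s['ee_pos'],s['orientation'],s['q'],s['ft_force'],s['moment'])
print('grasp',s['ee_pos']-.019*s['orientation'][:,0])
for n in ['scene','side']:
    p,d=read_camera(n);cv2.imwrite(f'pics/{n}4.png',p[:,:,::-1])
E
```

```text
[ 0.5528 -0.2381  0.2076] [[ 0.4387  0.7628  0.4749]
 [ 0.2255  0.4181 -0.8799]
 [-0.8699  0.4932  0.0114]] [-37.3006  18.0765  93.6868  31.4124  58.6862   9.7978] [-0.8559  0.5335 -5.7536] [-0.3192  0.5599 -0.0248]
grasp [ 0.5445 -0.2424  0.2241]
```

View pics/scene4.png

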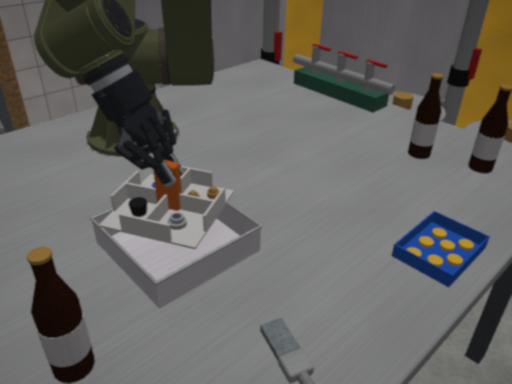

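View pics/side4.png

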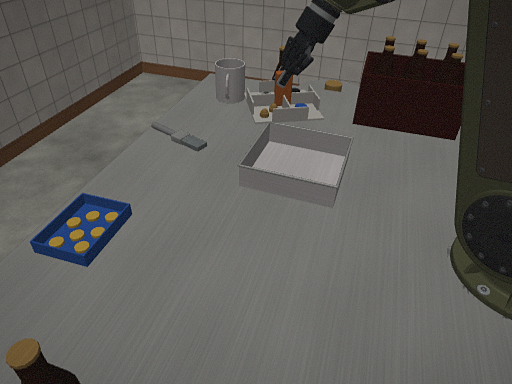

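Emit:
jog_arm(targets=[[[0,0,0,-5],[0,0,0,-15],[0,0,0,-25],[0,0,0,-36],[0,0,0,-46],[0,0,0,-57],[0,0,0,-68],[0,0,0,-78],[0,0,0,-88],[0,0,0,-95]]])

```text
t: 14.08
ee_pos: [0.5527, -0.2385, 0.2078]
orientation: [[0.439, -0.543, 0.716], [0.225, 0.838, 0.497], [-0.87, -0.057, 0.49]]
ft_force: [0.6, -0.3, -4.6]
gripper_width: 0.0189
```

Emit:
jog_arm(targets=[[[0,0,0,-3],[0,0,0,-3],[0,0,0,-3],[0,0,0,-3],[0,0,0,-3],[0,0,0,-3]]])

```text
t: 14.82
ee_pos: [0.5527, -0.239, 0.2077]
orientation: [[0.439, -0.576, 0.69], [0.225, 0.814, 0.536], [-0.87, -0.08, 0.487]]
ft_force: [-0.8, 0.1, -4.8]
gripper_width: 0.0187
```

```bash
python3 - <<'E'
from h import *
np.set_printoptions(precision=4,suppress=True)
s=sense();print(s['t'],s['ee_pos'],s['orientation'],s['q'],s['ft_force'],s['moment'])
for n in ['scene','side','wrist']:
    p,d=read_camera(n);cv2.imwrite(f'pics/{n}5.png',p[:,:,::-1])
E
```

```text
14.825 [ 0.5527 -0.239   0.2077] [[ 0.4391 -0.5755  0.6899]
 [ 0.2249  0.8139  0.5358]
 [-0.8698 -0.0801  0.4868]] [-37.3832  18.1021  93.6447  31.4108  58.7012 -88.2102] [-0.8263  0.1377 -4.8335] [-0.2015  0.7722  0.031 ]
```

View pics/scene5.png

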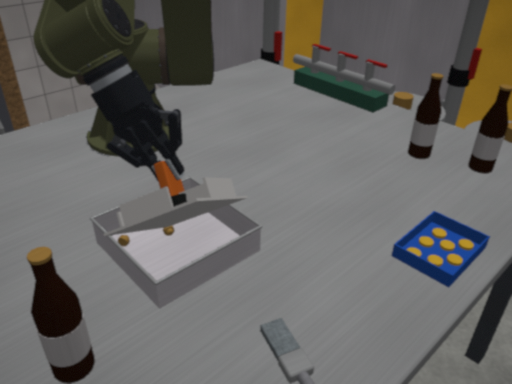

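View pics/side5.png

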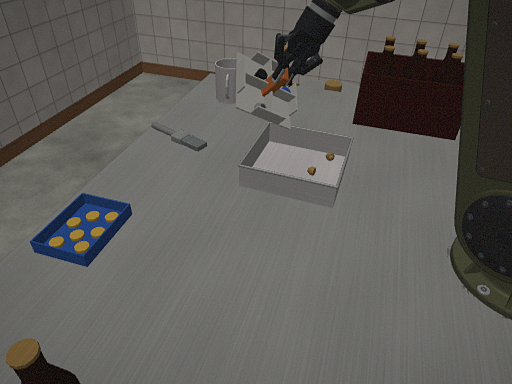

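View pics/wrist5.png

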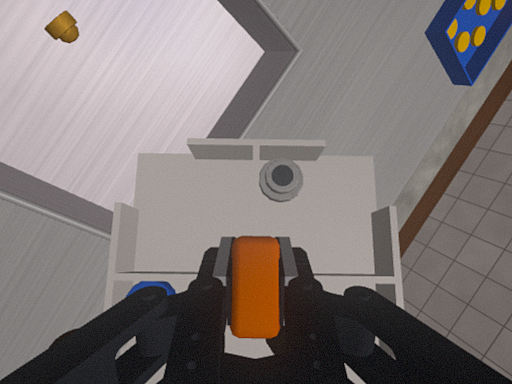

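Both nuts lie in the basin at (124,240) and (168,230) in the scene view and (330,156) and (312,170) in the side view. The ferrule sits against its wall at (281,180) in the wrist view. Now I'll roll back.

Emit:
jog_arm(targets=[[[0,0,0,5],[0,0,0,15],[0,0,0,25],[0,0,0,36],[0,0,0,46],[0,0,0,57],[0,0,0,68],[0,0,0,79],[0,0,0,89],[0,0,0,95]]])

```text
t: 16.23
ee_pos: [0.5527, -0.2391, 0.2078]
orientation: [[0.439, 0.74, 0.51], [0.225, 0.459, -0.86], [-0.87, 0.492, 0.035]]
ft_force: [-0.4, 0.6, -4.2]
gripper_width: 0.0188
```

Emit:
jog_arm(targets=[[[0,0,0,3],[0,0,0,3],[0,0,0,3]]])

```text
t: 16.6
ee_pos: [0.5527, -0.2391, 0.2077]
orientation: [[0.439, 0.763, 0.475], [0.225, 0.418, -0.88], [-0.87, 0.493, 0.012]]
ft_force: [0.5, 0.4, -4.8]
gripper_width: 0.019
```

```bash
python3 - <<'E'
from h import *
np.set_printoptions(precision=4,suppress=True)
s=sense();R=s['orientation'];print(s['t'],s['ee_pos'],R,s['q'])
for n in ['scene','side']:
    p,d=read_camera(n);cv2.imwrite(f'pics/{n}6.png',p[:,:,::-1]);C=cam(n);X=cloud(C,d)
    for st,c,m in blobs(p,(10,100,60),(28,255,255),(85,172,268,300) if n=='scene' else (230,120,360,205),8):
        print(n,c,st[4],ray(C,c,.012),np.median(X[m&(d>0)],0))
print('to place',1000*R.T@(np.array([.5994,.2293,.207])-s['ee_pos']))
E
```

```text
16.6 [ 0.5527 -0.2391  0.2077] [[ 0.4392  0.7626  0.4749]
 [ 0.2249  0.4185 -0.8799]
 [-0.8698  0.4933  0.0123]] [-37.3842  18.0986  93.6455  31.4136  58.6972   9.7083]
scene [169.0909 191.5455] 539 [ 0.3249 -0.1028  0.012 ] [ 0.5561 -0.2469  0.1886]
scene [123.2917 239.9167] 72 [ 0.4047 -0.2688  0.012 ] [ 0.4107 -0.2719  0.0184]
side [329.64 156.16] 50 [ 0.4074 -0.2775  0.012 ] [ 0.4068 -0.2653  0.0204]
side [311.1026 169.8718] 39 [ 0.4423 -0.1965  0.012 ] [ 0.4402 -0.183   0.0208]
to place [ 126.4575  231.2716 -389.9465]
```

View pics/scene6.png

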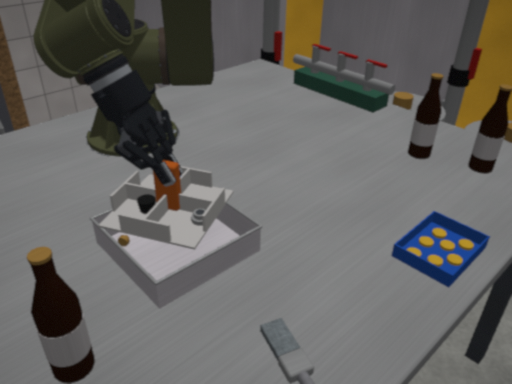

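The nuts measure about (0.406,-0.27) and (0.441,-0.19), well inside the basin. The organiser is level again, with the bung at (147,203) and the ferrule at (198,215). I'll carry it back to where it stood.

Emit:
jog_arm(targets=[[[4,7,-12,0],[13,23,-39,0],[25,46,-78,0],[39,72,-121,0],[54,99,-168,0],[70,127,-216,0],[85,155,-264,0],[100,182,-307,0],[112,205,-345,0],[120,220,-371,0]]])

```text
t: 17.95
ee_pos: [0.5965, 0.2094, 0.2075]
orientation: [[0.438, 0.762, 0.476], [0.226, 0.419, -0.879], [-0.87, 0.493, 0.011]]
ft_force: [0.6, -0.6, -5.5]
gripper_width: 0.0187
```

Emit:
jog_arm(targets=[[[4,8,-13,0],[6,11,-19,0],[6,11,-19,0],[6,11,-19,0]]])

```text
t: 18.45
ee_pos: [0.5994, 0.2285, 0.2075]
orientation: [[0.439, 0.764, 0.473], [0.225, 0.417, -0.881], [-0.87, 0.493, 0.011]]
ft_force: [0.5, -1.0, -4.9]
gripper_width: 0.0188
```

Emit:
jog_arm(targets=[[[8,-5,0,0],[30,-17,0,0],[62,-35,-1,0],[92,-52,-1,0],[112,-64,-2,0],[120,-68,-2,0],[120,-68,-2,0]]])

```text
t: 19.32
ee_pos: [0.5993, 0.2293, 0.0694]
orientation: [[0.439, 0.764, 0.474], [0.225, 0.417, -0.881], [-0.87, 0.493, 0.012]]
ft_force: [0.1, -0.3, -4.4]
gripper_width: 0.0188
```

```bash
python3 - <<'E'
from h import *
np.set_printoptions(precision=4,suppress=True)
s=sense();R=s['orientation'];print(s['t'],s['ee_pos'],s['ft_force'])
p,d=read_camera('side');cv2.imwrite(f'pics/side7.png',p[:,:,::-1])
E
```

```text
19.325 [0.5993 0.2293 0.0694] [ 0.0873 -0.2891 -4.3952]
```

View pics/side7.png

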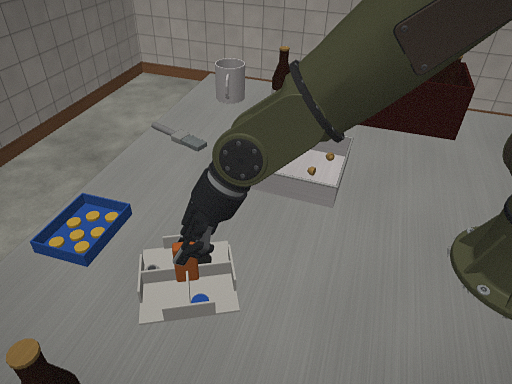

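Emit:
jog_arm(targets=[[[4,-2,0,0],[7,-4,0,0],[9,-5,0,0],[9,-5,0,0],[9,-5,0,0]]])

```text
t: 20.0
ee_pos: [0.5994, 0.2294, 0.0593]
orientation: [[0.439, 0.763, 0.474], [0.225, 0.417, -0.88], [-0.87, 0.493, 0.012]]
ft_force: [0.7, -0.1, -3.8]
gripper_width: 0.0189
```

Emit:
jog_arm(targets=[[[1,0,0,0],[1,-0.5,0,0],[1,-0.5,0,0]]])

```text
t: 20.38
ee_pos: [0.6, 0.2296, 0.0589]
orientation: [[0.441, 0.763, 0.474], [0.225, 0.417, -0.881], [-0.869, 0.495, 0.012]]
ft_force: [2.1, -0.2, 1.9]
gripper_width: 0.0186
```

Emit:
jog_arm(targets=[[[0,0,0,0],[0,0,0,0],[0,0,0,0],[0,0,0,0],[0,0,0,0],[0,0,0,0]]], grip=0)

```text
t: 21.12
ee_pos: [0.5995, 0.2294, 0.0581]
orientation: [[0.439, 0.763, 0.474], [0.225, 0.417, -0.88], [-0.87, 0.493, 0.012]]
ft_force: [-0.6, 0.5, 0.3]
gripper_width: 0.0856
```

Emit:
jog_arm(targets=[[[-10,0,0,0],[-40,0,0,0],[-80,0,0,0],[-120,0,0,0],[-140,0,0,0],[-140,0,0,0]]])

```text
t: 21.88
ee_pos: [0.5381, 0.1978, 0.1818]
orientation: [[0.442, 0.762, 0.474], [0.225, 0.417, -0.881], [-0.868, 0.496, 0.013]]
ft_force: [0.5, -0.0, -0.1]
gripper_width: 0.0853
```

```bash
python3 - <<'E'
from h import *
np.set_printoptions(precision=4,suppress=True)
s=sense();print(s['t'],s['ee_pos'],s['ft_force'],s['gripper_width'])
for n in ['wrist','side','scene']:
    C=cam(n);p,d=read_camera(n);cv2.imwrite(f'pics/{n}8.png',p[:,:,::-1]);X=cloud(C,d)
    h=cv2.cvtColor(p,cv2.COLOR_RGB2HSV)
    m=(cv2.inRange(h,(3,150,90),(15,255,255))>0)&(X[...,2]>.082)&(X[...,2]<.095)&(X[...,1]>.15)&(X[...,1]<.3)
    if m.any(): print(n,m.sum(),cv2.minAreaRect(np.float32(X[m][:,:2])*1000), np.median(X[m],0))
    if n!='wrist':
      for st,c,m in blobs(p,(10,100,60),(28,255,255),(85,172,268,300) if n=='scene' else (230,120,360,205),8):
        print(n,c,st[4],ray(C,c,.012))
E
```

```text
21.875 [0.5381 0.1978 0.1818] [ 0.4629 -0.0293 -0.0558] 0.08531682701094556
wrist 1043 ((586.8004760742188, 222.50076293945312), (38.16401290893555, 18.701339721679688), 28.079486846923828) [0.5862 0.222  0.0879]
side 226 ((587.8502197265625, 224.52261352539062), (38.04444122314453, 18.966543197631836), 29.97954750061035) [0.5872 0.2263 0.0889]
side [329.6863 156.2157] 51 [ 0.4072 -0.2772  0.012 ]
side [311.3478 170.2826] 46 [ 0.4413 -0.1948  0.012 ]
scene 76 ((590.7810668945312, 225.090576171875), (34.78996658325195, 19.56589126586914), 26.0292911529541) [0.5927 0.2219 0.0856]
scene [168.129  229.2742] 62 [ 0.4368 -0.1852  0.012 ]
scene [123.3857 239.8286] 70 [ 0.4046 -0.2685  0.012 ]
```

View pics/wrist8.png

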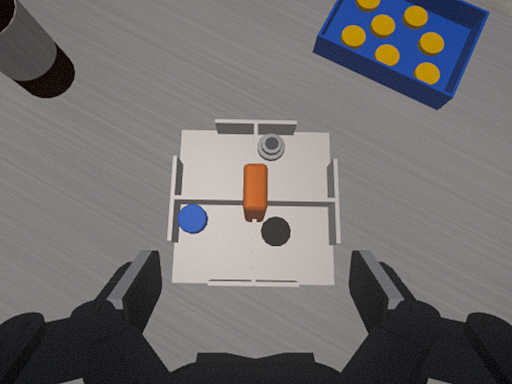

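View pics/side8.png

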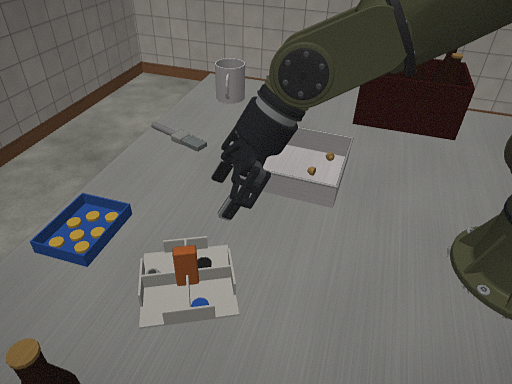

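The organiser stands flat and released, with its grip top at 0.088 m. In the wrist view the blue cap is at (193,219), the bung at (276,231) and the ferrule at (271,147), each in its own cell. Both nuts are in the basin and the gripper is clear.

```bash
python3 -c "
from station import *;print(job_done())"
```

```text
the job is handed in; nothing more can be done
None
```

Both brass cap nuts are in the basin. The organiser is back on the bench about where it started, level and released. I handed the job in at about 22 s; it reported no verdict.

**How it was done:** The jog only turns the tool about its own axis. I pushed against the arm's reach limit until the tool leaned about 30°, then gripped the orange grip. A 98° roll over the basin gave, by calculation, about 44° of tilt toward the nut corner. I rolled back, returned the organiser and let go.

**Last checks:**
- **Nuts:** they lie at about (0.406, -0.272) and (0.439, -0.190) m, well inside the basin. The two cameras differ by up to 1 cm.
- **Organiser:** its grip is at about (0.588, 0.224) m, roughly 0.43 m from the basin's middle, with the grip top at 0.088 m, as it should be when standing flat.
- **Other spares:** the wrist picture shows the ferrule, bung and blue cap each in its own compartment.
- **Robot:** the gripper is open and clear, and the force reading is close to zero.

**What was off plan:**
- **Force spike:** an early push against the reach limit, before gripping, gave a brief reading of about 102 N at the wrist (limit 120 N). No contact was expected there, and later end-of-move readings were about 7 N or less.
- **Tipping direction:** as the nuts began to slide, the tip pointed about 25 to 30° off the corner, more than the 10° advised. It came within 2° of the corner at full tilt.

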